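# Start the blood tube roller mixer

## Task

Start the tube roller mixer with the closed fingertips: first tip the rocker on the loose switch box over to on by pressing down its ribbed end, which stands up; then press the square key on the mixer's front deck fully home; then press the long bar key fully home. Only press: do not lift, tip or push the switch box away, leave the two round keys out, and leave everything else where it is.

Things in the scene. Friction and masses are not known exactly. Their poses are not given: they have to be found in the camera images.
- mixer: tube roller mixer, fixed, white, 240 mm (its x) by 360 mm (its y), origin under its centre, its -x side faces the robot. Key deck along the front, 70 mm above the table; the four keys stand in a row along its y at x = -68 mm, y = -102, -34, 34 and 102 mm, in any order. Behind the deck (its x from -6 to 106 mm) four rollers whose tops are 99 mm high, two end cheeks 113 mm high
- switch_box: loose black switch box, 110 mm (its x) by 75 mm (its y), 41 mm high, 0.5 to 1.1 kg, on rubber feet, origin under its centre; it stands to the left or to the right of the mixer, turned any way. The rocker is in the middle of its top
- rocker_on_end (a point): point to press on the rocker: on the top face near its ribbed (on) end (a thin dark rib, 4 x 20 mm and 1.6 mm high, runs across it), 20 mm from the pivot, towards the box's +x; about 60 mm above the table at the start, about 52 mm when switched on. Moves with the rocker (its x axis runs along the rocker to the ribbed end). Press straight down
- rocker (a joint): angle of the white rocker (54 x 26 mm, pivot 47 mm above the table along the box's y): about -0.2 rad = off (ribbed end up, as at the start), +0.22 = on, ribbed end fully down against its stop. About 3 N at the pressing point moves it; it stays where it is left
- key_square_top (a point): centre of the top face of the square key (30 x 30 mm); the key sits on the front deck of the roller mixer in one of four places in a row (which place varies), and is pressed straight down. The top face is about 85 mm above the table when the key is out and 77 mm when it is home; deck surface 70 mm, black surround 73 mm. Its axes are the mixer's
- key_square (a joint): travel of the square key in m: 0 = out (as at the start), 0.008 = home against its stop. It is a latching key: about 3 N moves it and it stays where it is pushed; it does not come back up by itself
- key_bar_top (a point): centre of the top face of the long bar key (48 mm along the mixer's x, 18 mm wide); the key sits on the front deck of the roller mixer in one of four places in a row (which place varies), and is pressed straight down. The top face is about 85 mm above the table when the key is out and 77 mm when it is home; deck surface 70 mm, black surround 73 mm. Its axes are the mixer's
- key_bar (a joint): travel of the long bar key in m: 0 = out (as at the start), 0.008 = home against its stop. It is a latching key: about 3 N moves it and it stays where it is pushed; it does not come back up by itself
- key_round_top (a point): centre of the top face of the large round key (30 mm diameter), to be left alone; the key sits on the front deck of the roller mixer in one of four places in a row (which place varies), and is pressed straight down. The top face is about 85 mm above the table when the key is out and 77 mm when it is home; deck surface 70 mm, black surround 73 mm. Its axes are the mixer's
- key_round (a joint): travel of the large round key in m: 0 = out (as at the start), 0.008 = home against its stop. It is a latching key: about 3 N moves it and it stays where it is pushed; it does not come back up by itself
- key_small_top (a point): centre of the top face of the small round key (16 mm diameter), to be left alone; the key sits on the front deck of the roller mixer in one of four places in a row (which place varies), and is pressed straight down. The top face is about 85 mm above the table when the key is out and 77 mm when it is home; deck surface 70 mm, black surround 73 mm. Its axes are the mixer's
- key_small (a joint): travel of the small round key in m: 0 = out (as at the start), 0.008 = home against its stop. It is a latching key: about 3 N moves it and it stays where it is pushed; it does not come back up by itself
- rack: white bystander tube rack with lilac-capped tubes, 100 x 78 mm, 110 mm tall, origin under its centre; loose; it stands on the side opposite to the switch box
- tube_a: capped blood tube, 98 mm long, 16 mm thick, lying loose on the mixer's rollers along the mixer's y; origin at its middle
- tube_b: another such tube, lying loose on the rollers
- tube_c: another such tube, lying on the table in front of the mixer; origin under its middle, length along its x
- mug: white mug, 80 mm across, 95 mm tall, origin under its centre; loose bystander
- marker: marker pen lying on the table, 130 x 18 mm, origin under its middle, length along its x; loose bystander
- scanner: handheld scanner lying on the table, about 170 x 60 x 36 mm, origin under its head; loose bystander
There are look-alikes about, which are no part of the job. Leave any orange or red look-alike of the switch_box alone.

How it is judged:
On the way, in this order (a step that is already met when the one before it is completed fails the run):
1. rocker tipped over to on (value of joint rocker above 0.12 rad), for 0.1 s.
2. square key pressed home (value of joint key_square above 0.006 m), for 0.1 s.
3. long bar key pressed home (value of joint key_bar above 0.006 m), for 0.1 s.
At the end, for the whole second after the job is handed in: rocker beyond +0.12 rad, square and bar keys pressed in by more than 6 mm of 8, both round keys in by less than 3 mm, the switch box standing flat on the table at rest (value of joint rocker above 0.12 rad and value of joint each of key_square, key_bar above 0.006 m and value of joint each of key_round, key_small below 0.003 m and height (world z) of switch_box below 0.008 m and angle between switch_box's own z axis and vertical below 0.1 rad and linear speed of switch_box below 0.02 m/s); the robot touches nothing.
It fails at once if switch box lifted, tipped or pushed more than 30 mm away (height (world z) of switch_box above 0.012 m or angle between switch_box's own z axis and vertical above 0.2 rad or distance of switch_box from where it was at the start of the episode above 0.03 m).
It fails at once if a round key pressed in (value of joint any of key_round, key_small above 0.004 m).
It fails at once if the bar key pressed before the square key (value of joint key_bar above 0.004 m and value of joint key_square below 0.004 m).
It fails at once if a key pressed before the rocker was on (value of joint key_square above 0.004 m and value of joint rocker below 0.05 rad).
It fails at once if a bystander moved by more than 30 mm (distance of any of rack, tube_a, tube_b, tube_c, mug, marker, scanner from where it was at the start of the episode above 0.03 m).
It also fails if it takes over 45 s, if anything falls off the work surface, if the arm or the gripper's body presses on something with over 40 N, if the wrist force passes 120 N, or if a joint passes its speed limit or range.

## Robot

A 6-joint arm with a two-finger parallel gripper is mounted at the origin on the work surface. World frame = base frame: x ahead of the robot, y to its left, z up, the work surface at z = 0. Lengths are in m, angles in rad, forces in N, time in s.
With the tool pointing down it reaches from about 0.375 to 0.975 m from the base axis. Payload 3.8 kg.
Tool frame: the origin (TCP) lies on the centre line of the jaws, within the pads' length; the fingertips stand 14 mm ahead of it and the grasp point (between the pads) lies 5 mm behind it; x points along the fingers, y is the direction in which the jaws open and shut, and the axes are right-handed (so a half turn about x gives the same grasp; the last joint's range is limited). The gripper opens to 85 mm and grips with 20 to 120 N. Pads are 22 mm wide; open, the fingers measure 114 mm over their backs; the gripper's body (76 mm by 85 mm) begins 54 mm behind the grasp point. The pads swing forward as they close: fully open they stand 13 mm farther back than shut.
Start: joints at [1.237, 0.264, 1.604, -0, 1.274, -0.037], TCP at [0.197, 0.645, 0.245] pointing down, gripper open.
Joint ranges: [-2.63, 2.63], [-0.94, 2.18], [0.31, 2.57], [-1.31, 4.45], [0, 2.66], [-2.55, 2.55]. Speed limits (rad/s): [2.57, 2.57, 3.14, 3.14, 3.14, 3.14].

## Interface

Orientations are given as a rotation vector (axis times angle).
In Python, from workcell import bot gives the robot as it stands.
- The arm moves only by the shell command python3 -m creep 'ROWS' [FORCE]. ROWS is JSON, a list of rows, each an object with "grip": the finger opening in cm, from 0 to 8.54; "dp": the shift along the tool's x, y, z in cm, a list of three; "rotation": the turn, a rotation vector about the tool's x, y, z in rad, a list of three. A call has 1 to 5 rows; each row is the pose to reach, as a shift and turn from the pose commanded when the call began, along the tool's axes at that moment; what a row does not reach only later rows make up. A row lasts 1/12 s, in which the tool goes at most 41.7 mm and 7.16 degrees, less where a joint would pass 70% of its speed; a pose out of reach is approached as far as the arm can. A call with a gripper value outside its range is refused whole. The fingers move at their own pace and stop on an object; FORCE is the grip in N (left out, the last holds). Time passes only in rows, so rows that repeat a pose let the fingers close. It gives the time, the measured TCP pose, the force and the opening at its end, in the units of the state.
- bot.read_state(): the state, without advancing time (a new reading comes with each control period).
- bot.read_camera(name): name is "scene" or "top" or "wrist"; returns (picture, depth): 420x560x3 uint8, red, green, blue; 420x560 float32, m along the optical axis (not along the pixel's ray), 0 where there is no reading.
- bot.get_calibration(name): a dict with "fx", "fy", "cx", "cy" (pixels), "rvec" (rotation vector, rad) and "tvec" (3), from world to camera coordinates, as OpenCV has them. Camera axes: x right, y down, z forward; pixel columns grow to the right and rows downward; lengths in m; the calibration is good to about 2 mm. A picture is of the moment at which its call begins: read the wrist's pose just before it. get_calibration takes no time and is no camera call; for the wrist camera it gives the pose at the moment of the call.
- bot.finish_job(): hands the job in, once; it reports no verdict.
The state is a dict: "time": time; "q": joint angles; "joint_vel": joint speeds; "joint_torque": joint torques, N m; "tool_pos": TCP position; "tcp_rot": TCP orientation; "wrist_force": force on the tool from outside, world axes, zero at the start; "torque": the same for the moment, N m; "width": opening from 0.0 (shut) to 1.0 (fully open).
Only numpy, scipy, OpenCV 4.12 (cv2) and the standard library are available. Lean on these libraries where they do the work, as an engineer would, in place of code of your own. Each camera call takes 0.05 s, during which the arm holds its last target.

## Working session

There is one attempt and no reset: what is moved stays moved. The work goes in short steps, Python scripts to look and compute and a shell command to move; the robot and the scene stay as the last step left them, time stands still between calls to the robot, and variables do not carry over. Pictures are saved under pics/ and viewed, and the job is handed in when it is done.

```bash
mkdir -p pics; ls; python3 - <<'E'
from workcell import bot
import cv2
s=bot.read_state();print(s)
for n in("scene","top"):
    p,d=bot.read_camera(n);cv2.imwrite(f"pics/{n}0.png",p[:,:,::-1]);import numpy as np;np.save(f"pics/{n}0.npy",d);print(n,bot.get_calibration(n))
E
```

```text
pics
{'time': 0.0, 'q': array([ 1.23710520e+00,  2.64792268e-01,  1.60541692e+00, -3.13443333e-05,
        1.27369787e+00, -3.68886235e-02]), 'joint_vel': array([ 2.27904517e-04, -8.65666101e-04, -5.34905246e-05, -6.32494585e-04,
        1.20806428e-03,  1.72405189e-04]), 'joint_torque': array([-1.21344932e-03, -5.15108049e+01, -3.67312753e+01,  1.35652235e-04,
        1.28166599e-02, -1.26613438e-05]), 'tool_pos': array([0.19718085, 0.6448036 , 0.24391246]), 'tcp_rot': array([ 0.23116242,  1.55861151, -0.23475532]), 'wrist_force': array([ 0.72933842,  0.11441181, -0.63733992]), 'torque': array([ 0.06320716, -0.02081057, -0.04886047]), 'width': 0.9979313410978163}
scene {'fx': 529.5115417766818, 'fy': 529.5115417766818, 'cx': 277.26350732149, 'cy': 213.51726143023785, 'rvec': array([ 0.98286044,  2.66608196, -0.75115268]), 'tvec': array([ 0.41208832, -0.140691  ,  1.6394467 ])}
top {'fx': 485.4542173065209, 'fy': 485.4542173065209, 'cx': 280.18610123110363, 'cy': 211.00179040415102, 'rvec': array([ 2.14669661, -2.20107174,  0.09475868]), 'tvec': array([-0.09310064,  0.49619964,  1.63022767])}
```

View pics/scene0.png

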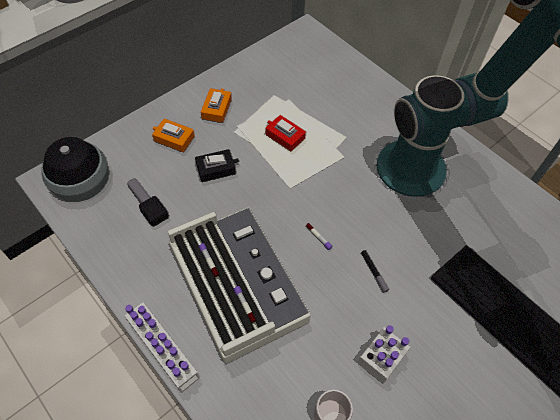

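View pics/top0.png

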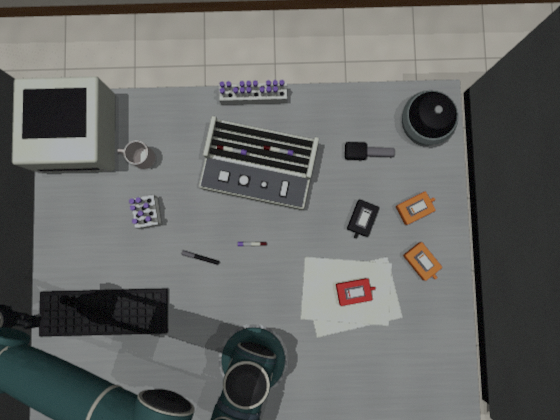

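Candidates for the switch box in the top view are black (363,218), orange (415,207), orange (423,261) and red (355,292). The black one fits the description. Keys in the top view: square (223,176), large round (244,180), small round (264,184), bar (284,188). Next I'll check close crops.

```bash
cat > h.py <<'E'
import numpy as np,cv2
from workcell import bot
def world(name,u,v,z,cal=None):
    c=cal or bot.get_calibration(name);R=cv2.Rodrigues(c['rvec'])[0];t=c['tvec']
    o=-R.T@t;r=R.T@np.array([(u-c['cx'])/c['fx'],(v-c['cy'])/c['fy'],1]);return o+r*(z-o[2])/r[2]
def pix(name,P,cal=None):
    c=cal or bot.get_calibration(name);K=np.array([[c['fx'],0,c['cx']],[0,c['fy'],c['cy']],[0,0,1]])
    return cv2.projectPoints(np.array(P,float).reshape(-1,3),c['rvec'],c['tvec'],K,None)[0].reshape(-1,2)
E
python3 - <<'E'
import cv2,numpy as np
a=cv2.imread('pics/top0.png');b=cv2.imread('pics/scene0.png')
f=lambda i,x,y,w,h,k:cv2.resize(i[y:y+h,x:x+w],None,fx=k,fy=k,interpolation=cv2.INTER_CUBIC)
cv2.imwrite('pics/c1.png',np.vstack([np.hstack([f(a,335,190,50,50,6),f(b,190,140,60,50,6)[:, :360]]),f(a,195,155,110,50,6)]) if 0 else np.hstack([f(a,338,193,50,50,8),f(b,190,140,50,50,8)]))
cv2.imwrite('pics/c2.png',f(a,195,150,130,65,6))
E
```

```text
(no output)
```

View pics/c1.png

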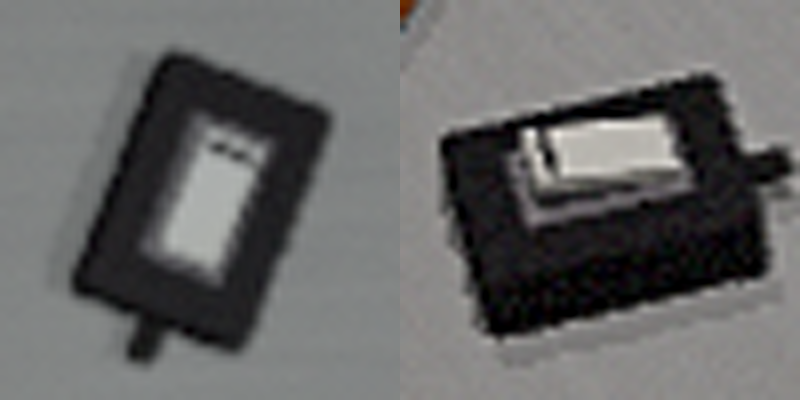

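View pics/c2.png

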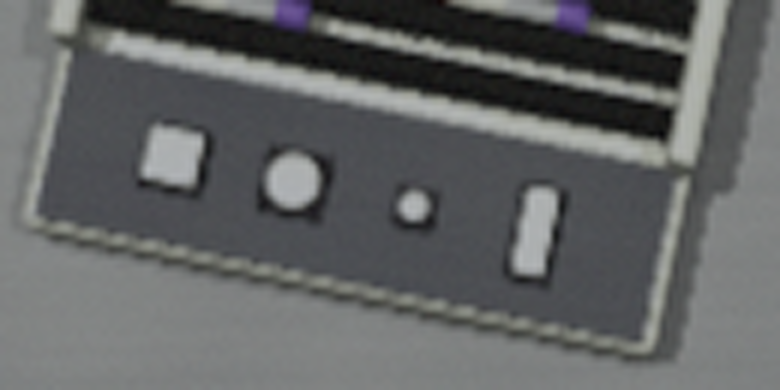

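Left crop: the black box, with the dark rib of the rocker at about (366.5,211.8) in the top view, on the end away from the cable and standing up. Second crop: the square key is at about (224,176) and the bar key at about (284.3,188.5).

```bash
python3 - <<'E'
from h import *
W=lambda u,v,z:world('top',u,v,z)
cs=[W(338+x/8,193+y/8,.041) for x,y in [(172,52),(332,112),(242,352),(74,290)]]
c=np.mean(cs,0);print('box',c,[np.linalg.norm(cs[i]-cs[i-1])for i in range(4)])
ax=(cs[0]+cs[1]-cs[2]-cs[3])[:2];ax/=np.linalg.norm(ax);print('ax',ax,np.arctan2(ax[1],ax[0]))
print('press',c[:2]+.02*ax,'rib',W(338+230/8,193+151/8,.062))
ks=[W(195+x/6,150+y/6,.085) for x,y in[(174,157),(294,181),(415,206),(535,232)]]
print(np.array(ks)); m=np.mean(ks,0);d=ks[0]-ks[3];print(m,np.linalg.norm(d),'yaxis ang',np.arctan2(d[1],d[0]))
# depth-check: key line fit
yd=d[:2]/np.linalg.norm(d[:2])
for o in(.102,.034,-.034,-.102):print(m[:2]+o*yd)
# box via color in scene
for z,P in((.060,(c[0]+.02*ax[0],c[1]+.02*ax[1],.06)),(.085,ks[0]),(.085,ks[3])):print(pix('scene',P),pix('top',P))
s=bot.read_state();print(cv2.Rodrigues(s['tcp_rot'])[0])
E
```

```text
box [ 0.46088399 -0.38504087  0.041     ] [np.float64(0.10893960621419344), np.float64(0.07154328779878687), np.float64(0.10829826489491501), np.float64(0.07457616197432303)]
ax [ 0.91641742 -0.40022383] -0.41176107941082557
press [ 0.47921234 -0.39304535] rib [ 0.47997685 -0.39264108  0.062     ]
[[ 0.60797552  0.07671146  0.085     ]
 [ 0.5929839   0.01102387  0.085     ]
 [ 0.57745236 -0.05508044  0.085     ]
 [ 0.56141173 -0.12049851  0.085     ]]
[ 0.58495588 -0.0219609   0.085     ] 0.20263257249468583 yaxis ang 1.3389300958903139
[0.60839488 0.0773095 ]
[0.59276888 0.01112923]
[ 0.57714287 -0.05505104]
[ 0.56151687 -0.12123131]
[[207.72959303 158.22575067]] [[366.77653155 212.15404783]]
[[278.16841733 292.83491308]] [[224.         176.16666667]]
[[243.25915019 230.18718328]] [[284.16666667 188.66666667]]
[[-6.48921118e-04  2.92457997e-01  9.56278149e-01]
 [-1.90411786e-03  9.56276256e-01 -2.92458710e-01]
 [-9.99997977e-01 -2.01064893e-03 -6.36733637e-05]]
```

The scene view agrees: the predicted press point is (207.7,158.2) and the rib is seen at about (208,158.7). I'll go round in front, staying high, and close the fingers on the way.

```bash
python3 -m creep '[{"grip":0,"dp":[0,-2.6,3.1],"rotation":[0,0,0]},{"grip":0,"dp":[0,-5.2,6.2],"rotation":[0,0,0]},{"grip":0,"dp":[0,-7.8,9.3],"rotation":[0,0,0]},{"grip":0,"dp":[0,-10.4,12.4],"rotation":[0,0,0]},{"grip":0,"dp":[0,-12.5,15],"rotation":[0,0,0]}]' 40
python3 -m creep '[{"grip":0,"dp":[0,-2.6,3.1],"rotation":[0,0,0]},{"grip":0,"dp":[0,-5.2,6.2],"rotation":[0,0,0]},{"grip":0,"dp":[0,-7.8,9.3],"rotation":[0,0,0]},{"grip":0,"dp":[0,-10.4,12.4],"rotation":[0,0,0]},{"grip":0,"dp":[0,-12.5,15],"rotation":[0,0,0]}]'
```

```text
time: 0.52
tool_pos: [0.3049, 0.4795, 0.2445]
tcp_rot: [0.232, 1.558, -0.234]
wrist_force: [0.9, -0.1, -0.5]
width: 0.301
time: 0.93
tool_pos: [0.4118, 0.3161, 0.2449]
tcp_rot: [0.233, 1.558, -0.234]
wrist_force: [0.3, 0.2, 0.1]
width: 0.0
```

```bash

python3 -m creep '[{"grip":0,"dp":[0,-3.6,1.5],"rotation":[0,0,0]},{"grip":0,"dp":[0,-7.2,3],"rotation":[0,0,0]},{"grip":0,"dp":[0,-10.8,4.5],"rotation":[0,0,0]},{"grip":0,"dp":[0,-14.4,6],"rotation":[0,0,0]},{"grip":0,"dp":[0,-18,7.5],"rotation":[0,0,0]}]'
python3 -m creep '[{"grip":0,"dp":[0,-3.6,1.5],"rotation":[0,0,0]},{"grip":0,"dp":[0,-7.2,3],"rotation":[0,0,0]},{"grip":0,"dp":[0,-10.8,4.5],"rotation":[0,0,0]},{"grip":0,"dp":[0,-14.4,6],"rotation":[0,0,0]},{"grip":0,"dp":[0,-18,7.5],"rotation":[0,0,0]}]'
python3 -m creep '[{"grip":0,"dp":[0,-3.6,1.5],"rotation":[0,0,0]},{"grip":0,"dp":[0,-7.2,3],"rotation":[0,0,0]},{"grip":0,"dp":[0,-10.8,4.5],"rotation":[0,0,0]},{"grip":0,"dp":[0,-14.4,6],"rotation":[0,0,0]},{"grip":0,"dp":[0,-18,7.5],"rotation":[0,0,0]}]'
```

```text
time: 1.35
tool_pos: [0.4297, 0.1228, 0.2449]
tcp_rot: [0.232, 1.559, -0.233]
wrist_force: [1.1, -0.5, 0.5]
width: -0.001
time: 1.77
tool_pos: [0.4487, -0.0713, 0.2451]
tcp_rot: [0.233, 1.558, -0.233]
wrist_force: [0.8, 0.2, -0.8]
width: 0.002
time: 2.18
tool_pos: [0.4678, -0.2654, 0.2449]
tcp_rot: [0.234, 1.559, -0.233]
wrist_force: [1.2, 1.0, 0.7]
width: -0.002
```

```bash
python3 - <<'E'
from h import *
c=bot.get_calibration('wrist');p,d=bot.read_camera('wrist');cv2.imwrite('pics/w1.png',p[:,:,::-1]);np.save('pics/w1.npy',d)
np.save('pics/w1c.npy',c,allow_pickle=True)
s=bot.read_state();R=cv2.Rodrigues(s['tcp_rot'])[0];print(s['tool_pos'],R,s['q'])
print(pix('wrist',[(.4795,-.3928,.062)],c))
E
```

```text
[ 0.4685915  -0.2720668   0.24499504] [[ 4.75678839e-04  2.95096346e-01  9.55467383e-01]
 [-6.03242333e-03  9.55450953e-01 -2.95088268e-01]
 [-9.99981692e-01 -5.62341649e-03  2.23463388e-03]] [-0.56903206  0.00982886  1.89150697 -0.00510817  1.23660972 -1.83860675]
[[173.18288231 228.6945794 ]]
```

View pics/w1.png

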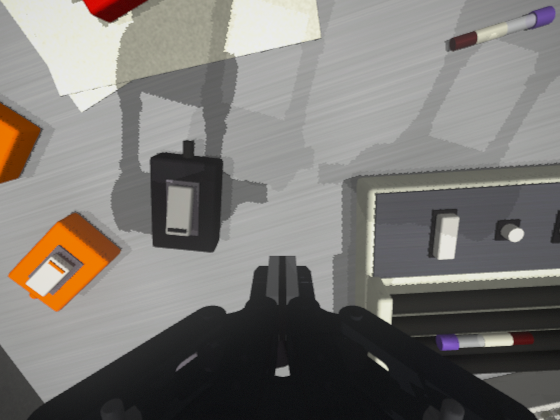

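The wrist view shows the black box at (187,200), with its rib at about (177,230) against a prediction of (173,229). The bar key is at about (446,236).

```bash
python3 - <<'E'
from h import *
c=np.load('pics/w1c.npy',allow_pickle=True).item()
p=cv2.imread('pics/w1.png');d=np.load('pics/w1.npy')
cv2.imwrite('pics/w1c.png',cv2.resize(p[140:260,140:230],None,fx=5,fy=5,interpolation=cv2.INTER_CUBIC))
print(world('wrist',177,230,.062,c),'bar',world('wrist',446,236,.085,c))
R=cv2.Rodrigues(c['rvec'])[0]
for u,v in((177,225),(180,200),(182,190),(210,220),(446,236)):
    z=d[v,u];P=R.T@(np.array([(u-c['cx'])/c['fx']*z,(v-c['cy'])/c['fy']*z,z])-c['tvec']);print(u,v,P)
E
```

```text
[ 0.48214436 -0.38943693  0.062     ] bar [ 0.56142878 -0.11907234  0.085     ]
177 225 [ 0.47728433 -0.3880465   0.05996195]
180 200 [ 0.45269604 -0.37559341  0.05522171]
182 190 [ 0.44341984 -0.37018058  0.05261588]
210 220 [ 0.48856403 -0.35864294  0.03947244]
446 236 [ 0.56055472 -0.11968201  0.08645022]
```

View pics/w1c.png

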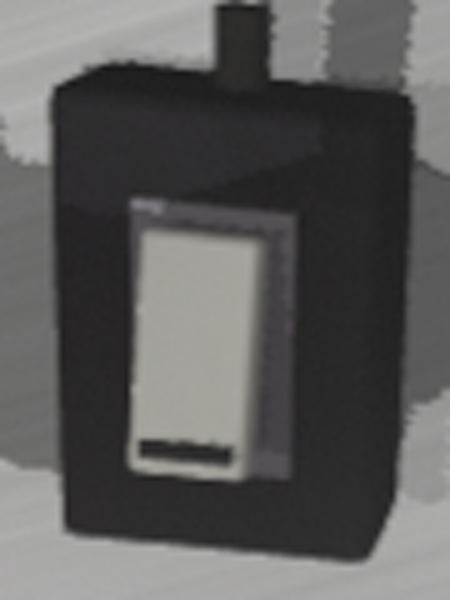

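```bash

python3 -m creep '[{"grip":0,"dp":[0,-3.7,1.5],"rotation":[0.04,0,0]},{"grip":0,"dp":[0,-7.4,3],"rotation":[0.08,0,0]},{"grip":0,"dp":[0,-11.1,4.5],"rotation":[0.115,0,0]},{"grip":0,"dp":[4,-11.1,4.5],"rotation":[0.115,0,0]},{"grip":0,"dp":[8,-11.1,4.5],"rotation":[0.115,0,0]}]'
python3 -m creep '[{"grip":0,"dp":[3,0,0],"rotation":[0,0,0]},{"grip":0,"dp":[5.5,0,0],"rotation":[0,0,0]},{"grip":0,"dp":[6.5,0,0],"rotation":[0,0,0]},{"grip":0,"dp":[6.5,0,0],"rotation":[0,0,0]}]'
python3 - <<'E'
from h import *
s=bot.read_state();R=cv2.Rodrigues(s['tcp_rot'])[0];print(s['tool_pos'],R)
c=bot.get_calibration('wrist');p,d=bot.read_camera('wrist');cv2.imwrite('pics/w2.png',p[:,:,::-1])
E
```

```text
time: 2.65
tool_pos: [0.4811, -0.3871, 0.1676]
tcp_rot: [0.322, 1.539, -0.329]
wrist_force: [0.6, 0.3, 0.4]
width: 0.001
time: 2.98
tool_pos: [0.4767, -0.3807, 0.0964]
tcp_rot: [0.326, 1.553, -0.32]
wrist_force: [-0.5, 0.4, -0.4]
width: -0.0
[ 0.47669366 -0.38066631  0.09636704] [[-0.0057225   0.40024234  0.91639147]
 [ 0.00494218  0.9164066  -0.40021808]
 [-0.99997141  0.00223873 -0.00722221]]
```

View pics/w2.png

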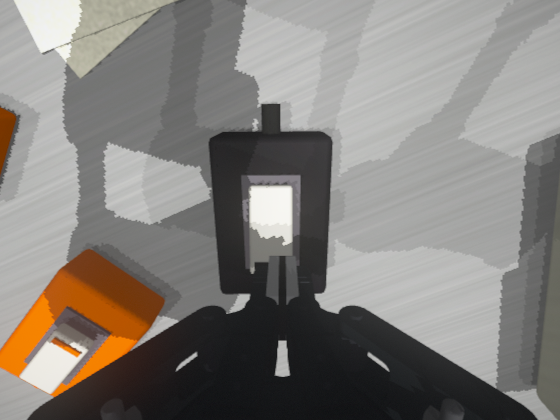

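Fingertips at (282,265) are about 10 px right of the rocker's centre line (270), so I'll shift by -0.9 cm along tool y and then press.

```bash

python3 -m creep '[{"grip":0,"dp":[0,-0.9,0.5],"rotation":[0,0,0]},{"grip":0,"dp":[1,-0.9,0.5],"rotation":[0,0,0]},{"grip":0,"dp":[1.8,-0.9,0.5],"rotation":[0,0,0]},{"grip":0,"dp":[2.2,-0.9,0.5],"rotation":[0,0,0]}]'
python3 -m creep '[{"grip":0,"dp":[0.3,0,0],"rotation":[0,0,0]},{"grip":0,"dp":[0.5,0,0],"rotation":[0,0,0]},{"grip":0,"dp":[0.6,0,0],"rotation":[0,0,0]},{"grip":0,"dp":[0.6,0,0],"rotation":[0,0,0]}]'
```

```text
time: 3.37
tool_pos: [0.4801, -0.3934, 0.0783]
tcp_rot: [0.323, 1.546, -0.324]
wrist_force: [-0.2, 0.9, -1.2]
width: 0.0
time: 3.7
tool_pos: [0.4806, -0.3934, 0.0728]
tcp_rot: [0.322, 1.545, -0.323]
wrist_force: [1.5, -0.8, 1.7]
width: -0.004
```

```bash

python3 -m creep '[{"grip":0,"dp":[0.2,0,0],"rotation":[0,0,0]},{"grip":0,"dp":[0.35,0,0],"rotation":[0,0,0]},{"grip":0,"dp":[0.5,0,0],"rotation":[0,0,0]},{"grip":0,"dp":[0.5,0,0],"rotation":[0,0,0]}]'
python3 -m creep '[{"grip":0,"dp":[0.1,0,0],"rotation":[0,0,0]},{"grip":0,"dp":[0.2,0,0],"rotation":[0,0,0]},{"grip":0,"dp":[0.2,0,0],"rotation":[0,0,0]}]'
```

```text
time: 4.03
tool_pos: [0.4818, -0.3941, 0.0687]
tcp_rot: [0.322, 1.542, -0.324]
wrist_force: [3.5, -1.0, 4.7]
width: -0.002
time: 4.28
tool_pos: [0.4825, -0.3944, 0.0673]
tcp_rot: [0.321, 1.541, -0.325]
wrist_force: [5.4, -1.2, 6.1]
width: 0.002
```

```bash

python3 -m creep '[{"grip":0,"dp":[0.15,0,-0.1],"rotation":[0,0,0]},{"grip":0,"dp":[0.15,0,-0.1],"rotation":[0,0,0]}]'
python3 -m creep '[{"grip":0,"dp":[-1.5,0,0],"rotation":[0,0,0]},{"grip":0,"dp":[-5,0,0],"rotation":[0,0,0]},{"grip":0,"dp":[-9,0,0],"rotation":[0,0,0]},{"grip":0,"dp":[-11,0,0],"rotation":[0,0,0]}]'
python3 - <<'E'
from h import *
s=bot.read_state();print(s['tool_pos'],cv2.Rodrigues(s['tcp_rot'])[0])
c=bot.get_calibration('wrist');p,d=bot.read_camera('wrist');cv2.imwrite('pics/w3.png',p[:,:,::-1])
q,_=bot.read_camera('scene')
cv2.imwrite('pics/s3.png',cv2.resize(q[140:190,190:250,::-1],None,fx=8,fy=8,interpolation=cv2.INTER_CUBIC))
R=cv2.Rodrigues(c['rvec'])[0]
for v in range(130,260,12):
    u=272;z=d[v,u];P=R.T@(np.array([(u-c['cx'])/c['fx']*z,(v-c['cy'])/c['fy']*z,z])-c['tvec']);print(u,v,P.round(4))
E
```

```text
time: 4.45
tool_pos: [0.4825, -0.3944, 0.067]
tcp_rot: [0.321, 1.539, -0.325]
wrist_force: [4.9, 0.3, 8.5]
width: 0.002
time: 4.78
tool_pos: [0.4796, -0.3934, 0.1774]
tcp_rot: [0.321, 1.544, -0.324]
wrist_force: [-0.2, -1.0, 0.3]
width: -0.001
[ 0.47956642 -0.39340278  0.17735181] [[ 0.00169726  0.40010264  0.91646876]
 [-0.00213971  0.91646944 -0.40009897]
 [-0.99999627 -0.0012819   0.00241159]]
272 130 [ 0.4211 -0.3772  0.0388]
272 142 [ 0.4301 -0.3812  0.04  ]
272 154 [ 0.4369 -0.3836  0.0576]
272 166 [ 0.4453 -0.3873  0.0604]
272 178 [ 0.4547 -0.3916  0.0585]
272 190 [ 0.4645 -0.396   0.0566]
272 202 [ 0.4752 -0.401   0.053 ]
272 214 [ 0.4888 -0.4074  0.0423]
272 226 [ 0.5001 -0.4126  0.0406]
272 238 [ 0.5284 -0.4266 -0.0009]
272 250 [ 5.411e-01 -4.323e-01  2.000e-04]
```

View pics/w3.png

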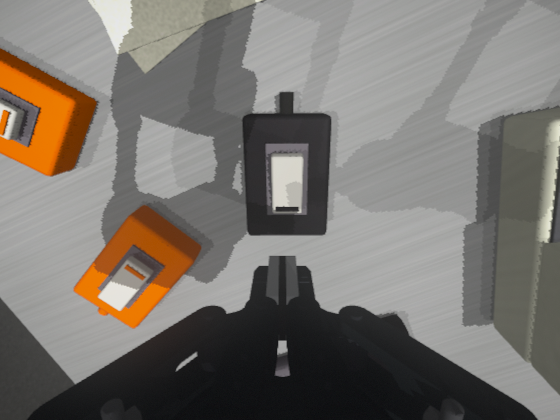

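View pics/s3.png

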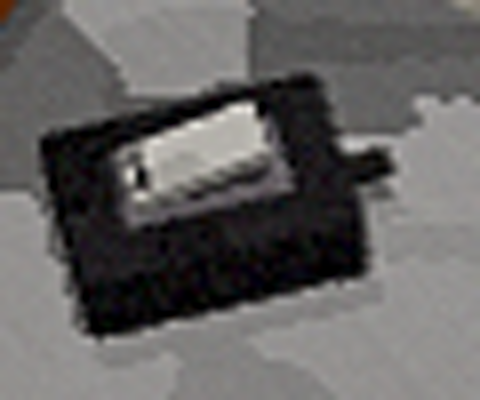

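The rocker is on: the depth slope is about 0.22 rad with the ribbed end down, and the rib is at (287,209) in the wrist view. The box looks unmoved. Now the square key.

```bash

python3 -m creep '[{"grip":0,"dp":[-1,4,-0.6],"rotation":[0,0,0]},{"grip":0,"dp":[-2,8,-1.2],"rotation":[0,0,0]},{"grip":0,"dp":[-2,12,-1.8],"rotation":[0,0,0]},{"grip":0,"dp":[-2,16,-2.4],"rotation":[0,0,0]},{"grip":0,"dp":[-2,20,-3],"rotation":[0,0,0]}]'
python3 -m creep '[{"grip":0,"dp":[0,4,-0.6],"rotation":[0,0,0]},{"grip":0,"dp":[0,8,-1.2],"rotation":[0,0,0]},{"grip":0,"dp":[0,12,-1.8],"rotation":[0,0,0]},{"grip":0,"dp":[0,16,-2.4],"rotation":[0,0,0]},{"grip":0,"dp":[0,20,-3],"rotation":[0,0,0]}]'
python3 -m creep '[{"grip":0,"dp":[0,3,-0.4],"rotation":[-0.09,0,0]},{"grip":0,"dp":[0,3,-0.4],"rotation":[-0.18,0,0]},{"grip":0,"dp":[0,3,-0.4],"rotation":[-0.18,0,0]}]'
python3 - <<'E'
from h import *
s=bot.read_state();print(s['tool_pos'],cv2.Rodrigues(s['tcp_rot'])[0])
c=bot.get_calibration('wrist');p,d=bot.read_camera('wrist');cv2.imwrite('pics/w4.png',p[:,:,::-1]);np.save('pics/w4c.npy',c,allow_pickle=True);np.save('pics/w4d.npy',d)
print(pix('wrist',[(.608,.077,.085),(.5614,-.1205,.085)],c))
E
```

```text
time: 5.3
tool_pos: [0.5302, -0.1954, 0.1919]
tcp_rot: [0.324, 1.55, -0.323]
wrist_force: [1.1, 0.0, -0.2]
width: 0.005
time: 5.72
tool_pos: [0.5826, -0.0002, 0.1915]
tcp_rot: [0.322, 1.551, -0.324]
wrist_force: [0.6, -0.5, 0.2]
width: -0.002
time: 5.97
tool_pos: [0.5911, 0.0289, 0.1914]
tcp_rot: [0.177, 1.568, -0.178]
wrist_force: [-0.1, 0.0, -0.0]
width: -0.0
[0.5911263  0.02887617 0.19136002] [[-4.41733464e-03  2.24107912e-01  9.74554324e-01]
 [-3.56018801e-04  9.74563418e-01 -2.24111617e-01]
 [-9.99990180e-01 -1.33693567e-03 -4.22518611e-03]]
[[344.40997222 217.64511589]
 [ 94.63577571 216.05293172]]
```

View pics/w4.png

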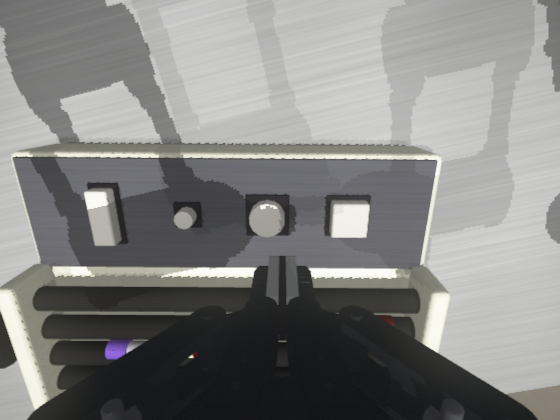

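Wrist view: bar (103,217), small (185,218), large round (267,218), square (350,219). The fingertips are at x≈282. The square is about 4 mm further in +y than predicted, so I'll split the difference.

```bash

python3 -m creep '[{"grip":0,"dp":[0,2.6,0.25],"rotation":[0,0,0]},{"grip":0,"dp":[0,5.2,0.55],"rotation":[0,0,0]},{"grip":0,"dp":[3,5.2,0.55],"rotation":[0,0,0]},{"grip":0,"dp":[6,5.2,0.55],"rotation":[0,0,0]},{"grip":0,"dp":[7.5,5.2,0.55],"rotation":[0,0,0]}]'
python3 - <<'E'
from h import *
s=bot.read_state();print(s['tool_pos'],cv2.Rodrigues(s['tcp_rot'])[0])
c=bot.get_calibration('wrist');p,d=bot.read_camera('wrist');cv2.imwrite('pics/w5.png',p[:,:,::-1])
print(bot.read_state()['tool_pos'])
E
```

```text
time: 6.43
tool_pos: [0.6069, 0.0751, 0.1143]
tcp_rot: [0.184, 1.569, -0.186]
wrist_force: [-0.8, 0.5, 0.3]
width: -0.002
[0.60685933 0.07506318 0.11432145] [[-0.00637539  0.2333549   0.97237073]
 [-0.00105386  0.97238839 -0.23336605]
 [-0.99997912 -0.00251254 -0.00595343]]
[0.60479942 0.07467936 0.11145697]
```

View pics/w5.png

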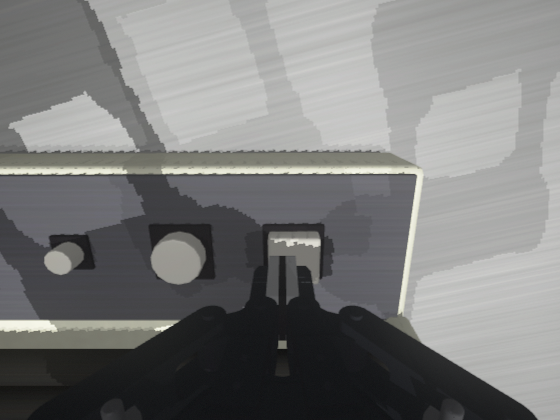

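The fingertips (282) are left of the key centre (294) by about 5 mm. I'll correct that and press.

```bash

python3 -m creep '[{"grip":0,"dp":[0,0.5,0.25],"rotation":[0,0,0]},{"grip":0,"dp":[0.5,0.5,0.25],"rotation":[0,0,0]},{"grip":0,"dp":[1,0.5,0.25],"rotation":[0,0,0]},{"grip":0,"dp":[1,0.5,0.25],"rotation":[0,0,0]}]'
python3 -m creep '[{"grip":0,"dp":[0.3,0,0],"rotation":[0,0,0]},{"grip":0,"dp":[0.6,0,0],"rotation":[0,0,0]},{"grip":0,"dp":[0.8,0,0],"rotation":[0,0,0]},{"grip":0,"dp":[0.8,0,0],"rotation":[0,0,0]}]'
```

```text
time: 6.82
tool_pos: [0.6138, 0.0803, 0.1091]
tcp_rot: [0.183, 1.562, -0.183]
wrist_force: [-0.3, 1.1, -0.5]
width: -0.004
time: 7.15
tool_pos: [0.6131, 0.0806, 0.1005]
tcp_rot: [0.182, 1.564, -0.182]
wrist_force: [-0.0, -0.7, 0.2]
width: 0.004
```

```bash

python3 -m creep '[{"grip":0,"dp":[0,0,-0.4],"rotation":[0,0,0]},{"grip":0,"dp":[0.3,0,-0.4],"rotation":[0,0,0]},{"grip":0,"dp":[0.6,0,-0.4],"rotation":[0,0,0]},{"grip":0,"dp":[0.8,0,-0.4],"rotation":[0,0,0]},{"grip":0,"dp":[0.8,0,-0.4],"rotation":[0,0,0]}]'
python3 -m creep '[{"grip":0,"dp":[0.15,0,0],"rotation":[0,0,0]},{"grip":0,"dp":[0.25,0,0],"rotation":[0,0,0]},{"grip":0,"dp":[0.25,0,0],"rotation":[0,0,0]}]'
```

```text
time: 7.57
tool_pos: [0.6094, 0.0817, 0.0924]
tcp_rot: [0.182, 1.563, -0.182]
wrist_force: [-0.7, 0.7, 0.1]
width: -0.0
time: 7.82
tool_pos: [0.6095, 0.0816, 0.091]
tcp_rot: [0.182, 1.563, -0.182]
wrist_force: [-3.4, 0.7, 7.1]
width: 0.0
```

```bash

python3 -m creep '[{"grip":0,"dp":[0.1,0,0],"rotation":[0,0,0]},{"grip":0,"dp":[0.15,0,0],"rotation":[0,0,0]},{"grip":0,"dp":[0.15,0,0],"rotation":[0,0,0]}]'
python3 -m creep '[{"grip":0,"dp":[0.1,0,0],"rotation":[0,0,0]},{"grip":0,"dp":[0.15,0,0],"rotation":[0,0,0]},{"grip":0,"dp":[0.15,0,0],"rotation":[0,0,0]}]'
```

```text
time: 8.07
tool_pos: [0.6096, 0.0816, 0.091]
tcp_rot: [0.182, 1.563, -0.182]
wrist_force: [-5.6, 0.9, 13.2]
width: 0.001
time: 8.32
tool_pos: [0.6096, 0.0817, 0.0909]
tcp_rot: [0.182, 1.563, -0.182]
wrist_force: [-10.3, -0.9, 21.0]
width: 0.002
```

It hits a firm stop at tip height 77 mm with the force rising, so the square key is home. I'll lift and go over to the bar key.

```bash

python3 -m creep '[{"grip":0,"dp":[-2,0,0],"rotation":[0,0,0]},{"grip":0,"dp":[-5,0,0],"rotation":[0,0,0]},{"grip":0,"dp":[-8.5,0,0],"rotation":[0,0,0]},{"grip":0,"dp":[-8.5,-3,0],"rotation":[0,0,0]}]'
python3 -m creep '[{"grip":0,"dp":[0,-3.8,0.1],"rotation":[0,0,0]},{"grip":0,"dp":[0,-7.6,0.1],"rotation":[0,0,0]},{"grip":0,"dp":[0,-11.4,0.1],"rotation":[0,0,0]},{"grip":0,"dp":[0,-15,0.1],"rotation":[0,0,0]},{"grip":0,"dp":[0,-15,0.1],"rotation":[0,0,0]}]'
python3 - <<'E'
from h import *
s=bot.read_state();print(s['tool_pos'],cv2.Rodrigues(s['tcp_rot'])[0])
c=bot.get_calibration('wrist');p,d=bot.read_camera('wrist');cv2.imwrite('pics/w6.png',p[:,:,::-1]);np.save('pics/w6d.npy',d)
print(pix('wrist',[(.608,.080,.077),(.5614,-.1175,.085)],c))
R=cv2.Rodrigues(c['rvec'])[0]
def P(u,v):
    z=d[v,u];return (R.T@(np.array([(u-c['cx'])/c['fx']*z,(v-c['cy'])/c['fy']*z,z])-c['tvec'])).round(4)
for q in pix('wrist',[(.608,.080,.077),(.595,.013,.085),(.579,-.052,.085),(.5614,-.1175,.085)],c).round().astype(int): print(q,P(*q) if 0<=q[0]<560 else 0)
E
```

```text
time: 8.65
tool_pos: [0.6085, 0.0558, 0.1804]
tcp_rot: [0.183, 1.549, -0.176]
wrist_force: [2.1, -1.3, 1.1]
width: 0.002
time: 9.07
tool_pos: [0.5677, -0.0995, 0.172]
tcp_rot: [0.183, 1.563, -0.188]
wrist_force: [-0.2, 0.5, -0.1]
width: -0.0
[ 0.56770729 -0.09947973  0.17200478] [[-6.71774004e-04  2.33896190e-01  9.72261344e-01]
 [-3.09140067e-03  9.72256432e-01 -2.33897144e-01]
 [-9.99994996e-01 -3.16277539e-03  6.99302414e-05]]
[[521.8217801  212.40564685]
 [256.85247015 216.76136813]]
[522 212] [0.607  0.0793 0.0782]
[437 220] [0.5949 0.0126 0.0855]
[348 219] [ 0.5784 -0.0519  0.0863]
[257 217] [ 0.5614 -0.1174  0.0855]
```

View pics/w6.png

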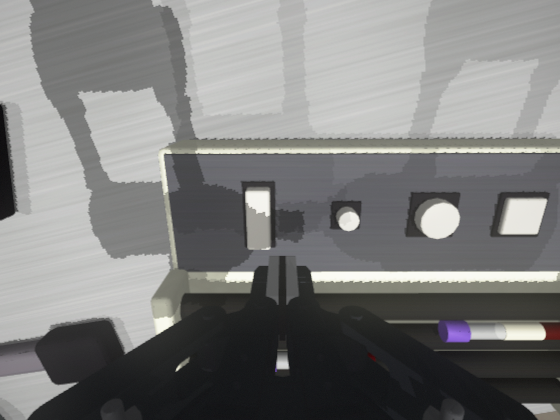

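The square key reads 78 mm (home) and the other keys about 85.5 mm. The bar is at (259,218), about 18 mm to -y of the fingers.

```bash

python3 -m creep '[{"grip":0,"dp":[0,-1.8,-0.2],"rotation":[0,0,0]},{"grip":0,"dp":[2.5,-1.8,-0.2],"rotation":[0,0,0]},{"grip":0,"dp":[5,-1.8,-0.2],"rotation":[0,0,0]},{"grip":0,"dp":[6,-1.8,-0.2],"rotation":[0,0,0]},{"grip":0,"dp":[6,-1.8,-0.2],"rotation":[0,0,0]}]'
python3 - <<'E'
from h import *
c=bot.get_calibration('wrist');p,d=bot.read_camera('wrist');cv2.imwrite('pics/w7.png',p[:,:,::-1])
print(bot.read_state()['tool_pos'])
E
```

```text
time: 9.53
tool_pos: [0.5605, -0.1095, 0.1087]
tcp_rot: [0.182, 1.57, -0.181]
wrist_force: [-0.4, 0.8, -0.2]
width: 0.002
[ 0.56186064 -0.10984803  0.11057603]
```

View pics/w7.png

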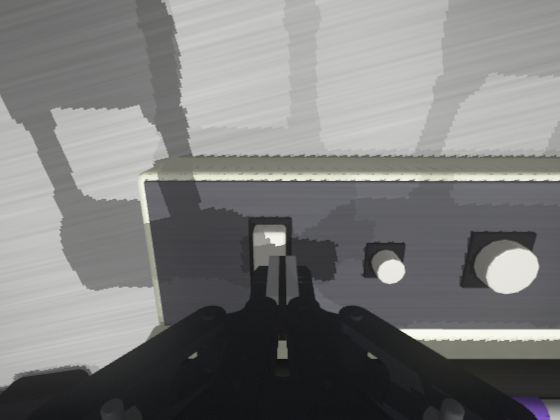

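The bar is at x≈270 and the fingers at 282, so I'll shift about -6.5 mm and press.

```bash

python3 -m creep '[{"grip":0,"dp":[0,-0.65,-0.1],"rotation":[0,0,0]},{"grip":0,"dp":[0.5,-0.65,-0.1],"rotation":[0,0,0]},{"grip":0,"dp":[0.9,-0.65,-0.1],"rotation":[0,0,0]},{"grip":0,"dp":[0.9,-0.65,-0.1],"rotation":[0,0,0]}]'
python3 -m creep '[{"grip":0,"dp":[0.3,0,0],"rotation":[0,0,0]},{"grip":0,"dp":[0.6,0,0],"rotation":[0,0,0]},{"grip":0,"dp":[0.8,0,0],"rotation":[0,0,0]},{"grip":0,"dp":[0.8,0,0],"rotation":[0,0,0]}]'
```

```text
time: 9.92
tool_pos: [0.5606, -0.1171, 0.1033]
tcp_rot: [0.182, 1.563, -0.182]
wrist_force: [-1.3, 0.8, 0.7]
width: -0.001
time: 10.25
tool_pos: [0.5609, -0.1171, 0.0953]
tcp_rot: [0.182, 1.562, -0.182]
wrist_force: [0.9, -0.5, 0.9]
width: 0.001
```

```bash

python3 -m creep '[{"grip":0,"dp":[0.3,0,0],"rotation":[0,0,0]},{"grip":0,"dp":[0.5,0,0],"rotation":[0,0,0]},{"grip":0,"dp":[0.6,0,0],"rotation":[0,0,0]},{"grip":0,"dp":[0.6,0,0],"rotation":[0,0,0]}]'
python3 -m creep '[{"grip":0,"dp":[0.1,0,0],"rotation":[0,0,0]},{"grip":0,"dp":[0.2,0,0],"rotation":[0,0,0]},{"grip":0,"dp":[0.2,0,0],"rotation":[0,0,0]}]'
```

```text
time: 10.58
tool_pos: [0.5611, -0.1171, 0.091]
tcp_rot: [0.182, 1.562, -0.182]
wrist_force: [-3.7, -0.5, 11.9]
width: 0.0
time: 10.83
tool_pos: [0.5611, -0.1171, 0.0909]
tcp_rot: [0.182, 1.563, -0.182]
wrist_force: [-9.2, 1.7, 21.7]
width: 0.0
```

The bar key also meets a firm stop at 77 mm. I'll lift and verify.

```bash

python3 -m creep '[{"grip":0,"dp":[-2,0,0],"rotation":[0,0,0]},{"grip":0,"dp":[-5,0,0],"rotation":[0,0,0]},{"grip":0,"dp":[-8.5,0,0],"rotation":[0,0,0]},{"grip":0,"dp":[-12,2,0],"rotation":[0,0,0]},{"grip":0,"dp":[-12,4,0],"rotation":[0,0,0]}]'
python3 -m creep '[{"grip":0,"dp":[-2,2,0],"rotation":[0,0,0]},{"grip":0,"dp":[-2,2,0],"rotation":[0,0,0]},{"grip":0,"dp":[-2,2,0],"rotation":[0,0,0]}]'
python3 - <<'E'
from h import *
s=bot.read_state();print(s['tool_pos'],s['wrist_force'])
c=bot.get_calibration('wrist');p,d=bot.read_camera('wrist');cv2.imwrite('pics/w8.png',p[:,:,::-1])
R=cv2.Rodrigues(c['rvec'])[0]
def P(u,v):
    z=d[v,u];return (R.T@(np.array([(u-c['cx'])/c['fx']*z,(v-c['cy'])/c['fy']*z,z])-c['tvec'])).round(4)
for q in pix('wrist',[(.608,.080,.077),(.595,.013,.085),(.579,-.052,.085),(.5614,-.1175,.077)],c).round().astype(int): print(q,P(*q) if 0<=q[0]<560 else 0)
t,_=bot.read_camera('scene');cv2.imwrite('pics/s8.png',t[:,:,::-1])
E
```

```text
time: 11.25
tool_pos: [0.5741, -0.0793, 0.2154]
tcp_rot: [0.183, 1.55, -0.184]
wrist_force: [1.9, 0.1, 2.4]
width: 0.003
time: 11.5
tool_pos: [0.575, -0.0581, 0.228]
tcp_rot: [0.18, 1.561, -0.181]
wrist_force: [0.4, -0.1, -1.0]
width: -0.0
[ 0.57497957 -0.05808313  0.22797914] [ 0.39052877 -0.12637834 -0.97120846]
[432 195] [0.6076 0.0792 0.0778]
[362 200] [0.5947 0.013  0.0853]
[289 199] [ 0.5783 -0.0522  0.086 ]
[217 194] [ 0.5608 -0.1175  0.0775]
```

View pics/w8.png

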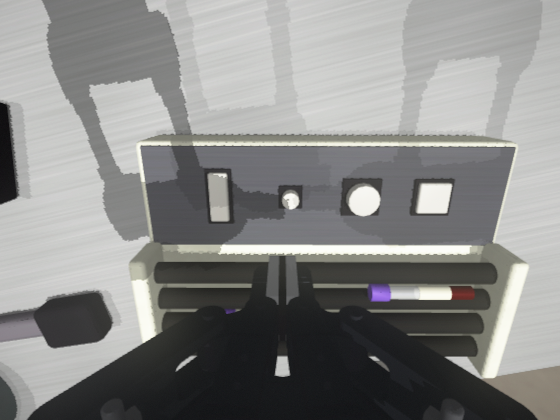

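View pics/s8.png

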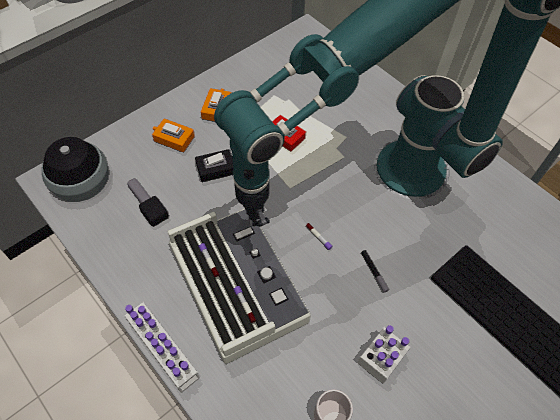

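Bar reads 77.5 mm and square 77.8 mm (both home). The round keys read 85.3 and 86.0 mm (out). In the scene view everything else is in place, and the arm is clear of contact.

```bash
python3 -c "
from workcell import bot
print(bot.finish_job())"
```

```text
the job is handed in; nothing more can be done
None
```

I pressed the black switch box's rocker to on, then the square key home, then the long bar key home, using closed fingertips. The job was handed in at about 11.6 s of the 45 s allowed; `finish_job` gives no verdict.

| Item | Last check | State |
|---|---|---|
| Rocker | slope about 0.22 rad, ribbed end down (depth reading right after pressing) | on |
| Square key | top at 77.8 mm, firm stop felt at 21 N | home |
| Bar key | top at 77.5 mm, firm stop felt at 22 N | home |
| Large round key | top at 85.3 mm | out |
| Small round key | top at 86.0 mm | out |

- **Other objects:** the switch box and the bystanders looked unmoved in the final scene picture. I did not measure their positions again.
- **Sideways force:** the fingertips felt about 5 N sideways on the rocker and about 10 N on each key. The box still looked unmoved afterwards.
- **Camera disagreement:** the top and wrist cameras differed by 1–4 mm in y on the rocker and keys. I corrected each press from close wrist views.

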